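# Get the tablet tub out of the child-locked cleaning box

### The job

The tub of descaler tablets is shut away in the child-safe box. Slide the lock tab clear of the latch paddle, press the paddle so that the lid springs right open, then lift the round tub up over the box's front rail and set it down gently, upright, on the counter in front of the box. Leave the flat bottle standing in the box and do not disturb the other bottles.

Things in the scene. Friction and masses are not known exactly. Their poses are not given: they have to be found in the camera images.
- box: White plastic child-safe box, screwed down (cannot move). Origin: centre of its underside, on the counter. z up; its front faces its own -x, to the robot; +y is to the robot's left. 230 mm deep (x -115 to 115), 336 wide (y -168 to 168), walls 8, inner floor at z 10. Side walls slope up from 85 mm at the front to 217 at the rear wall (x +115). A slanted clear lid closes it. mm, box frame.
- rail_mid (a point): Middle of the top of the box's front wall, a low retaining rail 8 mm thick and 85 mm high (box x -111, y 0, z 85 mm), under the lid's front edge. The hook of the paddle stands before it up to z 98 mm. Small screw feet, 12 mm high, stand out 20 mm at both ends (y +-148) of the front wall. The counter before the wall is free on both sides of the latch housing.
- housing_front (a point): Middle of the front upper edge of the white latch housing on the box's front wall. Housing: box x -197 to -115, y -48 to +122 mm, deck at z 30 mm. It carries the latch paddle (y -36 to +36) and, beside it on the +y side, the lock tab. End walls reach z 58 mm (at y -46) and z 50 mm (at y +120).
- lock_tab (a joint): Child-lock tab: grey ribbed upright block, 22 mm (box x) by 24 mm (box y), on a wider foot 40 mm long in y. Slides along the box's +y, away from the paddle, with about 1.5 N friction; stays where left. In m: 0 to 0.006 locked, 0.034 fully aside (end stop). Its tongue reaches 24 mm under the paddle at 0 and blocks it; from 0.026 it is clear.
- tab_top (a point): Centre of the lock tab's top face, moves with the tab; at joint value 0 it is at box x -160, y +58, z 86 mm. The block's side faces are 12 mm to either side in box y; it stands free from z 53 to 86 mm, so 23 mm of it is above the paddle's top.
- paddle (a joint): Latch paddle: grey ribbed plate, 58 mm (box x) by 72 mm (y), top at z 63 mm, hinged at its rear on a pin along box y at box x -134, z 56. Press its front down. In rad: 0 at rest, 0.42 fully down; at about 0.26 the lid is let go. It springs back. An upright hook plate, 52 mm wide, rises at its rear to z 98 and tips 16 mm forward as it is pressed. Locked, it gives under 0.1 rad.
- paddle_top (a point): The place to press: top face of the paddle, 42 mm before its pin, mid-width: box x -176, y 0, z 63 mm at rest. Fully down (end stop) it is 17 mm lower; the lid lets go at about 11 mm. Takes about 2 N to start and 5 N fully down.
- lid (a joint): The lid: clear panel in a white frame, 265 mm from hinge to front edge, 336 wide. Hinge along box y at box x +112, z 221 mm. In rad: 0 shut (front edge at z 89), 2.4 right open, leaning back past upright. Once let go, a damped spring opens it in about 3 s if nothing is in the way (its edge first swings up and 40 mm forward, over the latch); its push is 1 to 2 N. It stays open by itself.
- lid_edge (a point): Middle of the lid's free edge, moves with the lid.
- tub: The tub of tablets: round white tub with knurled screw cap, standing on the box's inner floor in its left or right half. 100 mm tall, body 57 mm across; cap (the top 36 mm) 60 mm across with upright sides to grip; 0.25 to 0.5 kg. Origin: centre of its underside; z up.
- flat_bottle: Not to be moved: a white oblong bottle standing in the other half of the box, 70 by 46 by 66 mm high with a narrow neck and 28 mm cap, 94 mm tall in all. Origin: centre of its underside.
- spray_bottle: Bystander: white trigger spray bottle, 74 mm across, 224 mm tall, on the counter on the right. Origin: centre of its underside.
- squeeze_bottle: Bystander: clear round bottle with white cap, 70 mm across, 179 mm tall, on the counter on the left. Origin: centre of its underside.

How it is judged:
By the outcome, as a careful person would: the job done as asked, in the order asked, and still so for the second after the job is handed in, with the robot touching nothing.
It also fails if it takes over 53 s, if anything falls off the work surface, if the arm or the gripper's body presses on something with over 40 N, if the wrist force passes 120 N, or if a joint passes its speed limit or range.

### The arm

A 6-joint arm with a two-finger parallel gripper is mounted at the origin on the work surface. World frame = base frame: x ahead of the robot, y to its left, z up, the work surface at z = 0. Lengths are in m, angles in rad, forces in N, time in s.
With the tool pointing down it reaches from about 0.3 to 0.825 m from the base axis. Payload 5.4 kg.
Tool frame: the origin (TCP) lies on the centre line of the jaws, within the pads' length; the fingertips stand 22 mm ahead of it and the grasp point (between the pads) lies 3 mm ahead of it; z points along the fingers, y is the line along which they close (so a half turn about z gives the same grasp; the last joint's range is limited). The gripper opens to 92 mm and grips with 3 to 60 N. Pads are 20 mm wide; open, the fingers measure 128 mm over their backs; the gripper's body (75 mm by 189 mm) begins 69 mm behind the grasp point.
Start: joints at [1.114, 0.158, 1.597, -0, 1.386, -0.21], TCP at [0.14, 0.558, 0.237] pointing down, gripper open.
Joint ranges: [-2.91, 2.91], [-0.94, 2.29], [0.18, 2.7], [-1.29, 4.43], [0.17, 2.64], [-3, 3]. Speed limits (rad/s): [2.57, 2.57, 3.14, 3.14, 3.14, 3.14].

### API

Orientations are given as a rotation vector (axis times angle).
In Python, from workcell import * gives the robot as it stands. Calls block until the motion is done:
- goto(position, orientation): joint-space move of the TCP to a pose.
- line_to(position, rot=None, max_speed=0.15): straight line of the TCP; rot=None keeps the orientation; max_speed is the mean speed in m/s.
- set_joints(angles): joint-space move.
- set_gripper(opening, newtons=None): opening from 0.0 (shut) to 1.0 (fully open); newtons is the grip in N (None keeps the last); returns when the fingers have stopped.
- hold(seconds).
- inverse_kinematics(position, orientation): joint angles nearest the present ones, or None.
- read_camera(name): name is "scene" or "side" or "wrist"; returns a dict with "pixels" (400x640x3 uint8, blue, green, red), "fx", "fy", "cx", "cy" (pixels), "k1" (the pictures are not rectified: a ray, as slopes to the right and down, at radius r is drawn at 1 + k1 r^2 times it, then the intrinsics apply), "R" (3x3) and "t" (3): a world point X has camera coordinates R X + t. Camera axes: x right, y down, z forward; pixel columns grow to the right and rows downward; lengths in m; the calibration is good to about 2 mm. A picture is of the moment at which its call begins. There is no depth.
A pose or a line that the arm cannot do raises MotionError and nothing moves.
- job_done(): hands the job in; it is judged then, once.
Trained networks look in a picture, given as the dict that the camera call returned (one of the last four; its "shot" number tells which), for a name from the list of things; names that differ only in an ending like _2 or _b are one class to them, and where a whole thing is asked for, a point or a joint stands for the part that bears it (a point fixed in the world has none). Each returns a list of dicts, best first, with "p" (0 to 1); they miss things now and then, are a little off and sometimes report something else, mostly with a low value. They report only what shows in the picture. A call takes as long as a camera call.
- cut_out(query, picture): "region" (400x640 bool, what is visible of it).
- place_of(query, picture): "location" ([x, y, z] in m, in the coordinates of the camera as it stood for that picture, good to about 4 mm: a listed point, or the origin of a listed thing).
Readings, each from a call of its own:
- current_clock(): time.
- current_joints(): joint angles.
- current_joint_vel(): joint speeds.
- current_effort(): joint torques, N m.
- current_ee_pos(): TCP position.
- current_tool_rot(): TCP orientation.
- current_contact_force(): force on the tool from outside, world axes, zero at the start.
- current_ft_torque(): the same for the moment, N m.
- current_opening(): opening from 0.0 (shut) to 1.0 (fully open).
- current_grip_force(): force on a finger pad.
Only numpy, scipy, OpenCV 4.12 (cv2) and the standard library are available. Lean on these libraries where they do the work, as an engineer would, in place of code of your own. Each camera call takes 0.05 s, during which the arm holds its last target. There are 200 camera calls.

## Working session

There is one attempt and no reset: what is moved stays moved. The work goes in short steps, each a Python script; the robot and the scene stay as the last script left them, time stands still between calls to the robot, and variables do not carry over. Pictures are saved under pics/ and viewed, at most 10 in all, crops included, and the job is handed in when it is done.

```bash
ls; mkdir -p pics; cat > h.py <<'E'
from workcell import *
import numpy as np, cv2
def w(p,pic): return np.array(pic["R"]).T@(np.array(p)-np.array(pic["t"]))
def look(names,cams=("scene","side")):
    out={}
    for c in cams:
        pic=read_camera(c); out[c]=pic
        for n in names:
            for d in place_of(n,pic)[:2]:
                print(c,n,round(d["p"],2),np.round(w(d["location"],pic),4))
    return out
E
python3 - <<'E'
from h import *
o=look(["box","rail_mid","housing_front","tab_top","paddle_top","lid_edge","tub","flat_bottle","spray_bottle","squeeze_bottle"])
cv2.imwrite("pics/a.png",np.vstack([o["scene"]["pixels"],o["side"]["pixels"]])[:, :][:800])
cv2.imwrite("pics/s1.png",o["scene"]["pixels"]);cv2.imwrite("pics/s2.png",o["side"]["pixels"])
print(current_clock(),current_tool_rot(),current_contact_force())
E
```

```text
pics
workcell.py
scene box 0.56 [ 0.6548 -0.0331 -0.0018]
scene rail_mid 0.8 [ 0.5438 -0.0491  0.0883]
scene tab_top 0.58 [ 0.4825 -0.0568  0.0653]
scene tab_top 0.49 [0.4888 0.0031 0.0843]
scene paddle_top 0.76 [ 0.4815 -0.0548  0.0619]
scene lid_edge 0.9 [ 0.535  -0.0519  0.096 ]
scene tub 0.44 [ 0.5368 -0.0523  0.0958]
scene spray_bottle 0.98 [ 5.185e-01 -4.384e-01 -5.000e-04]
scene squeeze_bottle 0.97 [5.169e-01 4.474e-01 5.000e-04]
side box 0.77 [ 0.657  -0.0342 -0.0031]
side rail_mid 0.64 [ 0.5445 -0.0468  0.0839]
side housing_front 0.55 [ 0.4583 -0.0264  0.029 ]
side tab_top 0.51 [0.4897 0.0028 0.0854]
side tab_top 0.24 [ 5.143e-01 -4.418e-01  1.000e-04]
side paddle_top 0.61 [ 0.4822 -0.0658  0.0665]
side lid_edge 0.91 [ 0.538  -0.0543  0.0886]
side spray_bottle 0.63 [ 0.5127 -0.4419 -0.0008]
side squeeze_bottle 0.95 [0.5221 0.4385 0.0023]
1.1 [-3.86713545e-01 -3.11769641e+00 -5.14451959e-05] [-0.38633973 -0.01261152  0.1396118 ]
```

View pics/s1.png

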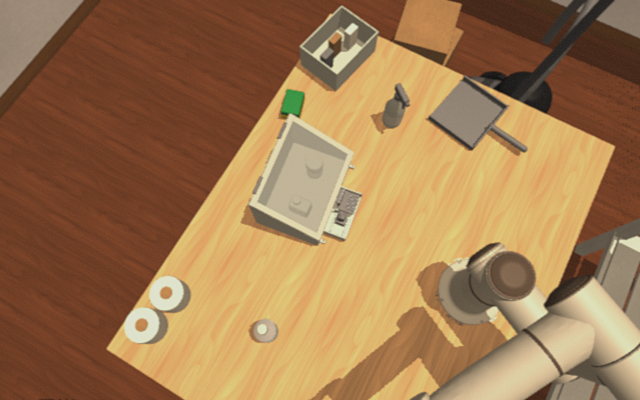

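View pics/s2.png

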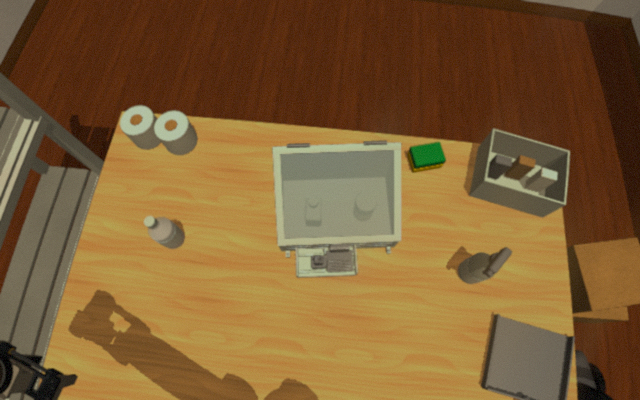

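The side view shows the tub at about (366,205) in the right half and the flat bottle at (313,208) in the left. The tab sits at (318,262) and the paddle at (341,261). The network points agree with a box yaw of about 0.13 rad, so next I fit the pose and push the tab.

```bash
cat >> h.py <<'E'
from scipy.spatial.transform import Rotation as Ro
L=np.array([[0,0],[0,0],[-.111,0],[-.111,0],[-.197,.037],[-.160,.058],[-.160,.058],[-.176,0]])
W=np.array([[.6548,-.0331],[.657,-.0342],[.5438,-.0491],[.5445,-.0468],[.4583,-.0264],[.4888,.0031],[.4897,.0028],[.4815,-.0548]])
l=L-L.mean(0);q=W-W.mean(0)
yaw=np.arctan2((l[:,0]*q[:,1]-l[:,1]*q[:,0]).sum(),(l*q).sum())
B=Ro.from_euler('z',yaw); o=np.zeros(3); o[:2]=W.mean(0)-(B.as_matrix()[:2,:2]@L.mean(0))
def bw(x,y,z): return B.apply([x,y,z])+o           # box -> world
def wb(p): return B.inv().apply(np.array(p)-o)
def rot(tilt,spin=0):                              # tool y = box y (spun), fingers tilted towards +x
    s,c=np.sin(tilt),np.cos(tilt)
    M=np.array([[-c,0,s],[0,1,0],[-s,0,-c]])
    return (B*Ro.from_euler('z',spin)*Ro.from_matrix(M)).as_rotvec()
def tip(x,y,z,tilt,d=.022):                        # TCP for tip point at box x,y,z
    return bw(x,y,z)-B.apply([np.sin(tilt),0,-np.cos(tilt)])*d
E
python3 - <<'E'
from h import *
print(yaw,o,np.round((np.array([bw(*a,0)[:2] for a in L])-W)*1000,1))
for n,p in (("spray",[.515,-.44,0]),("sq",[.52,.443,0])): print(n,wb(p))
t=.5
for p in [(-.16,.026,.2),(-.16,.026,.07),(-.16,.068,.07),(-.176,0,.044)]: print(tip(*p,t),inverse_kinematics(tip(*p,t),rot(t)))
goto(tip(-.16,.026,.2,t),rot(t)); set_gripper(0,20)
cv2.imwrite("pics/w1.png",read_camera("wrist")["pixels"])
look(["tab_top","paddle_top"],("wrist",))
print(current_clock())
E
```

```text
0.13442996690587297 [ 0.65570633 -0.03343579  0.        ] [[ 0.9 -0.3]
 [-1.3  0.8]
 [ 1.9  0.8]
 [ 1.2 -1.5]
 [-2.8  3.2]
 [ 0.6 -0.5]
 [-0.3 -0.2]
 [-0.2 -2.2]]
spray [-0.19392681 -0.38403791  0.        ]
sq [-0.07062746  0.49032544  0.        ]
[ 0.48321301 -0.03052805  0.21930682] [-0.50094    -0.46643902  2.25723383  0.35301739  0.96662577 -2.35146464]
[ 0.48321301 -0.03052805  0.08930682] [-0.50094    -0.23040791  2.37260025  0.49308266  0.64487787 -2.55075813]
[0.47758394 0.01109302 0.08930682] [-0.39034814 -0.26290416  2.39766853  0.43280733  0.6097954  -2.40292067]
[ 0.47084202 -0.05843788  0.06330682] [-0.59585195 -0.18362432  2.40037707  0.58223396  0.62069043 -2.72851823]
wrist tab_top 0.71 [ 0.4854 -0.0012  0.0847]
wrist paddle_top 0.85 [ 0.481  -0.058   0.0649]
5.075
```

View pics/w1.png

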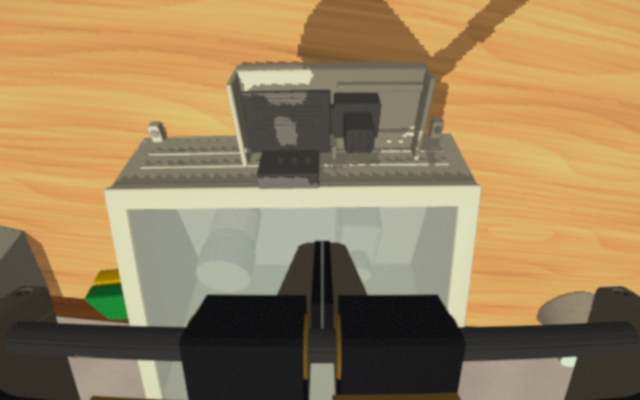

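The wrist view shows the tab at (358,130), right beside the paddle at (290,120), and confirms the layout. The tub is at (230,245) in the −y half. Now I push the tab.

```bash
python3 - <<'E'
from h import *
t=.5
line_to(tip(-.16,.019,.074,t),max_speed=.15)
print(current_contact_force())
line_to(tip(-.16,.0625,.074,t),max_speed=.06)
print(current_contact_force())
line_to(tip(-.16,.035,.12,t),max_speed=.15)
line_to(tip(-.176,0,.12,t),max_speed=.15)
cv2.imwrite("pics/w2.png",read_camera("scene")["pixels"])
for c in ("scene","side","wrist"):
    pic=read_camera(c)
    print(c,[(round(d["p"],2),np.round(wb(w(d["location"],pic)),4)) for d in place_of("tab_top",pic)[:2]])
print(current_contact_force(),current_clock())
E
```

```text
[-0.637175   -0.42574647  0.09733777]
[ 0.24350247 -1.05988445  0.53472793]
scene [(0.72, array([-0.1625,  0.0912,  0.087 ]))]
side [(0.52, array([-0.1587,  0.0907,  0.0864]))]
wrist [(0.95, array([-0.165 ,  0.0873,  0.0845]))]
[-0.5082669  -0.29947509  0.3327214 ] 8.2083
```

```bash
python3 - <<'E'
from h import *
t=.5
line_to(tip(-.176,0,.072,t),max_speed=.15)
for z in (.056,.050,.047):
    line_to(tip(-.176,0,z,t),max_speed=.04); print(z,current_contact_force())
hold(.3)
line_to(tip(-.20,0,.075,t),max_speed=.15)
line_to(tip(-.26,0,.22,t),max_speed=.2)
print(current_clock()); hold(1.2)
p=look(["lid_edge","tub","flat_bottle","tab_top"])
for k,v in p.items(): cv2.imwrite(f"pics/{k}3.png",v["pixels"])
cv2.imwrite("pics/c3.png",np.hstack([p["scene"]["pixels"][80:280,200:440],p["side"]["pixels"][80:280,220:460]]))
print(current_clock())
E
```

```text
0.056 [ 0.2964625  -1.09890224  0.25302729]
0.05 [-0.04275095 -0.05760216  3.27941923]
0.047 [0.08074367 0.07338854 2.91317667]
11.4083
scene lid_edge 0.65 [ 0.8434 -0.0046  0.4765]
scene tub 0.74 [ 0.6594 -0.1137  0.0122]
scene tub 0.73 [0.5182 0.4487 0.0027]
scene flat_bottle 0.65 [0.6359 0.0366 0.013 ]
scene tab_top 0.71 [0.4824 0.0348 0.0867]
scene tab_top 0.48 [ 0.661  -0.1135  0.0131]
side lid_edge 0.83 [ 0.8467 -0.0044  0.4703]
side tub 0.88 [ 0.6625 -0.1152  0.0086]
side tub 0.66 [ 0.4586 -0.0247  0.0329]
side flat_bottle 0.78 [0.6324 0.0296 0.0105]
side tab_top 0.79 [0.4844 0.0343 0.0863]
side tab_top 0.74 [ 0.6549 -0.034  -0.0019]
13.1083
```

View pics/c3.png

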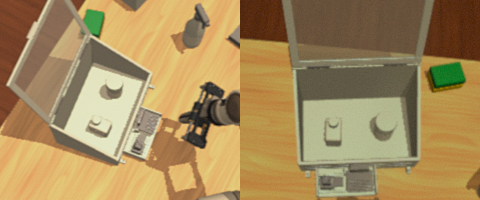

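The lid is fully open (edge z 0.47). In the crop the tub is at (113,88) and (384,125), with the flat bottle standing at (100,124) and (333,130). In the box frame the tub is at about (-6,-81) mm. I'll grip it with the jaws along box x, so the gripper body clears the sloping side wall.

```bash
python3 - <<'E'
from h import *
T=np.array([.661,-.1145]); print(wb([*T,0]))
best=None
for sp in (np.pi/2,-np.pi/2):
    q=inverse_kinematics([*T,.30],rot(0,sp)); print(sp,q)
    if q is not None and (best is None or abs(q[5])<abs(best[1][5])): best=(sp,q)
sp=best[0]
set_gripper(1.0)
line_to(tip(-.26,0,.29,.5),max_speed=.25)
goto([*T,.29],rot(0,sp))
p=look(["tub"],("wrist",)); cv2.imwrite("pics/w4.png",p["wrist"]["pixels"])
look(["lid_edge","tub"],("side",))
print(sp,current_clock(),current_contact_force())
E
```

```text
[-0.00561876 -0.08104232  0.        ]
1.5707963267948966 [-3.51216039e-01  3.76573414e-01  1.21133619e+00 -4.44089210e-16
  1.55368305e+00  2.65594665e+00]
-1.5707963267948966 [-3.51216039e-01  3.76573414e-01  1.21133619e+00 -4.44089210e-16
  1.55368305e+00 -4.85646006e-01]
wrist tub 0.95 [ 0.6579 -0.1169  0.0073]
side lid_edge 0.59 [ 0.8463 -0.0058  0.4692]
-1.5707963267948966 16.95 [-0.78330233 -0.09773678 -0.13885367]
```

View pics/w4.png

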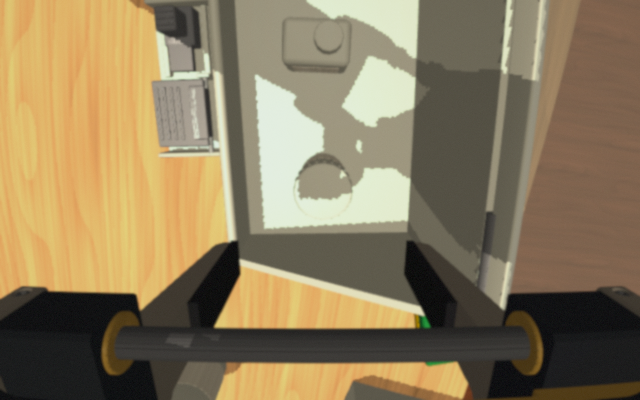

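The wrist view shows the tub at (323,188), centred between the fingers, with the flat bottle at (316,44) well clear. Descending to grip.

```bash
python3 - <<'E'
from h import *
T=[.660,-.1155]
line_to([*T,.097],max_speed=.15); print(current_contact_force())
set_gripper(0.0,25); print("open",current_opening()*92,current_grip_force(),current_contact_force())
line_to([*T,.13],max_speed=.08); print(current_contact_force(),current_opening()*92)
line_to([*T,.255],max_speed=.15)
print(current_clock(),current_ee_pos())
p=look(["tub","flat_bottle"],("side","scene"))
cv2.imwrite("pics/c5.png",np.hstack([p["scene"]["pixels"][80:280,200:440],p["side"]["pixels"][80:280,220:460]]))
E
```

```text
[ 0.62891612 -0.61882945 -0.41676158]
open 59.555695364468 24.977086186408997 [1.36556971 0.77703888 0.92980651]
[-1.32526698  1.08923584 -4.67796125] 59.77938717521283
20.5167 [ 0.65928668 -0.11524663  0.25329528]
scene tub 0.57 [ 0.6584 -0.1125  0.1665]
scene flat_bottle 0.68 [0.6338 0.033  0.0099]
```

```bash
python3 - <<'E'
from h import *
P=bw(-.195,-.115,0)[:2]; print(P)
line_to([*P,.255],max_speed=.2)
line_to([*P,.10],max_speed=.15)
f0=current_contact_force()[2]
for z in np.arange(.095,.082,-.0015):
    line_to([*P,z],max_speed=.03); f=current_contact_force()[2]
    if f>f0+2.5: break
print(z,f0,f,current_ee_pos(),current_clock())
p=look(["tub"],("side","scene"))
cv2.imwrite("pics/c6.png",np.hstack([p["scene"]["pixels"][80:280,200:440],p["side"]["pixels"][140:340,220:460]]))
E
```

```text
[ 0.47787857 -0.17353321]
0.086 -4.30553007603427 6.460573276609368 [ 0.47819899 -0.17376089  0.0871444 ] 24.925
side tub 0.34 [0.4849 0.0346 0.088 ]
scene tub 0.69 [ 0.4778 -0.1704  0.0028]
```

View pics/c6.png

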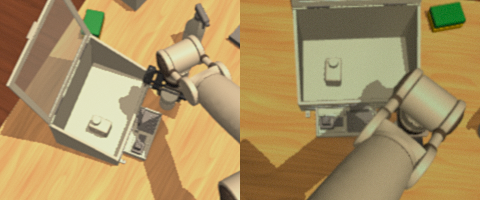

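The tub is in the gripper at (170,100), standing on the counter to the −y side of the housing. The contact force agrees: −4.3 N before, +6.5 N now. The flat bottle is still in place. Releasing and retreating.

```bash
python3 - <<'E'
from h import *
set_gripper(.9)
p=current_ee_pos()
line_to([p[0],p[1],.15],max_speed=.08); line_to([p[0],p[1],.30],max_speed=.2)
line_to([.33,-.12,.32],max_speed=.2)
hold(.5)
p=look(["tub","flat_bottle","spray_bottle","squeeze_bottle","lid_edge"])
cv2.imwrite("pics/c7.png",np.hstack([p["scene"]["pixels"][80:280,200:440],p["side"]["pixels"][140:340,220:460]]))
print(current_clock(),current_contact_force())
E
```

```text
scene tub 0.72 [ 0.4802 -0.1716  0.0015]
scene tub 0.71 [ 0.4567 -0.029   0.0298]
scene flat_bottle 0.77 [0.6361 0.0352 0.0084]
scene spray_bottle 0.97 [ 0.5152 -0.4397  0.0021]
scene squeeze_bottle 0.93 [0.5186 0.4477 0.0024]
scene lid_edge 0.71 [ 0.8439 -0.0062  0.478 ]
side tub 0.3 [ 0.5463 -0.0521  0.0858]
side flat_bottle 0.67 [0.6357 0.0342 0.0099]
side flat_bottle 0.43 [0.4862 0.0349 0.0843]
side spray_bottle 0.83 [ 0.5128 -0.4418 -0.0008]
side squeeze_bottle 0.95 [5.225e-01 4.396e-01 2.000e-04]
side lid_edge 0.71 [ 0.8452 -0.0036  0.4719]
29.5333 [ 0.35426787 -0.21903722 -0.19475344]
```

View pics/c7.png

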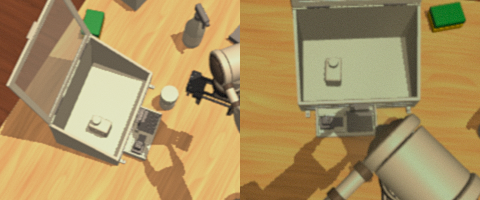

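The tub stands upright at (170,97) in front of the box, the lid is open, and the other bottles have not moved.

```bash
python3 -c "
from workcell import *
print(job_done())"
```

```text
the job is handed in; nothing more can be done
None
```

The job is handed in at about 30 s on the robot's clock: the tab was slid aside, the paddle sprang the lid fully open, and the tub now stands upright on the counter in front of the box, with the other bottles undisturbed.

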